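# Make up the lino kit and the screen kit

### The job

Make up the two printing kits from the stock on the table. The teal tray gets the lino block (slide it out of its rack), the brayer and the black ink; the pink tray, which already has its roll of tape, gets the squeegee and the blue ink. Put each in the bay made for it, lying flat on the tray's floor with the block's lino face up and the pots upright, set things down rather than dropping them, and leave the red and yellow inks where they stand.

Things in the scene. Friction and masses are not known exactly. Their poses are not given: they have to be found in the camera images.
- tray_teal: Teal shallow tray, fixed, left or right of the stock; 192 x 172 mm (its x, y), floor 3 mm thick, wall and divider tops 12 mm above the table. Origin under its centre, z up; x points roughly away from the robot. Bay centres (x, y) in its frame: brayer bay 184 x 84 mm at (0, -40) mm; lino block bay 110 x 76 mm at (-37, +44) mm; ink bay 70 x 76 mm at (+57, +44) mm.
- tray_pink: Pink shallow tray, fixed, on the other side; 192 x 174 mm (its x, y), floor 3 mm thick, wall tops 12 mm above the table. Origin under its centre; x points roughly away from the robot. Bay centres (x, y) in its frame: squeegee bay 184 x 92 mm at (0, -37) mm; ink bay 76 x 70 mm at (-54, +48) mm; the bay at (+40, +48) mm holds a fixed green tape roll, 64 mm diameter, top at 27 mm.
- rack: Plywood block rack, fixed, 64 x 145 x 45 mm (its x, y, height), origin under its centre, x pointing into it, away from the robot. Two slots open at the front (-x), 57 mm wide, 27 mm high, floor 8 mm above the table: lino block in the one at y = +36 mm; at y = -36 mm a short brown block, part of the rack. Slatted roof above: the block leaves only by a straight level pull along the rack's -x.
- block: Lino block: pale wood, grey-green lino on top with a bird carved in pale lines; 88 x 54 x 25 mm (its x, y, z), 0.11 kg. Origin at the centre of its underside, z up. Starts loose in the slot, 8 mm above the table, x along the rack's x, 50 mm inside, 38 mm of its -x end sticking out; 3 mm play in width, 2 mm in height. In its bay it may lie either way round.
- brayer: Brayer (ink roller) lying on its foot bar: red handle 24 mm thick, x -80 to +18 mm, axis 13 mm above its underside; steel yoke 62 mm wide; black roller at x = +60 mm. 160 x 62 x 33 mm, 0.17 kg; grip across the handle at about x = +3 mm. Origin on the underside at the middle of its length, x from handle to roller, z up. In its bay it may lie either way round.
- squeegee: Small squeegee lying flat: round pale wood handle 24 mm thick, x -80 to +18 mm, axis 12.5 mm above its underside; wooden head 70 mm wide; yellow-green blade at the +x end. 160 x 70 x 25 mm, 0.14 kg; grip across the handle at about x = +3 mm. Origin on the underside at the middle of its length, x from handle to blade, z up. In its bay it may lie either way round.
- ink_black: black ink pot: screw-lid jar standing upright, lid and body black with a plain paper band, 46 mm diameter, 55 mm tall, about 0.12 kg. Origin at the centre of its underside, z up.
- ink_blue: blue ink pot: screw-lid jar standing upright, lid and body blue with a plain paper band, 46 mm diameter, 55 mm tall, about 0.12 kg. Origin at the centre of its underside, z up.
- ink_red: red ink pot (not wanted): screw-lid jar standing upright, lid and body red with a plain paper band, 46 mm diameter, 55 mm tall, about 0.12 kg. Origin at the centre of its underside, z up.
- ink_yellow: yellow ink pot (not wanted): screw-lid jar standing upright, lid and body yellow with a plain paper band, 46 mm diameter, 55 mm tall, about 0.12 kg. Origin at the centre of its underside, z up.
There are look-alikes about, which are no part of the job. There is more than one size of the ink_blue; the one meant has the size given above.

How it is judged:
By the outcome, as a careful person would: the job done as asked, in the order asked, and still so for the second after the job is handed in, with the robot touching nothing.
It also fails if it takes over 112 s, if anything falls off the work surface, if the arm or the gripper's body presses on something with over 40 N, if the wrist force passes 120 N, or if a joint passes its speed limit or range.

### The arm

A 7-joint arm with a two-finger parallel gripper is mounted at the origin on the work surface. World frame = base frame: x ahead of the robot, y to its left, z up, the work surface at z = 0. Lengths are in m, angles in degrees, forces in N, time in s.
With the tool pointing down it reaches from about 0.4 to 0.875 m from the base axis. Payload 6.5 kg.
Tool frame: the origin (TCP) lies at the very end of the fingers, on their centre line; the grasp point (between the pads) lies 19 mm behind it; z points along the fingers, y is the line along which they close (so a half turn about z gives the same grasp; the last joint's range is limited). The gripper opens to 88 mm and grips with 3 to 60 N. Pads are 18 mm wide; open, the fingers measure 123 mm over their backs; the gripper's body (75 mm by 187 mm) begins 45 mm behind the grasp point.
Start: joints at [-3.793, 30.733, -0.252, 88.115, 0.149, 61.152, -4.079], TCP at [0.65, 0, 0.239] pointing down, gripper open.
Joint ranges: [-154.64, 154.64], [-21.42, 123.67], [-72.66, 72.17], [13.99, 137.28], [-74.86, 254.86], [10.95, 109.41], [-158.01, 158.01]. Speed limits (degrees/s): [136.94, 136.94, 180, 180, 180, 180, 180].

### API

Orientations are given as a 3x3 rotation matrix whose columns are the frame's x, y, z axes.
In Python, from plant import r, viewer, order gives the robot as it stands. The module is installed in compiled form; this text tells all that it offers.
- The arm moves only by the shell command python3 -m creep 'ROWS' [FORCE]. ROWS is a JSON object of lists of equal length, an entry for each row: "offset": the shift along the tool's x, y, z in units of 40 mm (1.0 is 40 mm), a list of three; "yaw": the turn about the tool's z in units of 5 degrees (1.0 is 5 degrees); "fingers": the opening, from 0 (shut) to 1 (fully open). In form: {"offset": [[tx, ty, tz], ...], "yaw": [yaw, ...], "fingers": [fingers, ...]}. A call has exactly 8 rows; each row shifts and turns the commanded pose from where the row before left it, along the tool's axes as they then stand; what a row does not reach is not made up. A row lasts 1/8 s, in which the tool goes at most 62.5 mm and 10.7 degrees, less where a joint would pass 70% of its speed; a pose out of reach is approached as far as the arm can. A call is refused whole if a number of a shift passes 1 or a number of a turn 1, either way. A call with a gripper value outside its range is refused whole. The fingers move at their own pace and stop on an object; FORCE is the grip in N (left out, the last holds). Time passes only in rows, so rows that do not move let the fingers close, or fill a call up. It gives the time, the measured TCP pose, the force, the opening and the grip force at its end, in the units of the state.
- r.sense(): the state, without advancing time (a new reading comes with each control period).
- viewer.snapshot(name): name is "scene" or "side" or "wrist"; returns (picture, depth): 400x640x3 uint8, red, green, blue; 400x640 float32, m along the optical axis (not along the pixel's ray), 0 where there is no reading.
- viewer.calibration(name): a dict with "camera_matrix" (3x3 intrinsics, pixels), "k1" (the pictures are not rectified: a ray, as slopes to the right and down, at radius r is drawn at 1 + k1 r^2 times it, then the intrinsics apply), "R" (3x3) and "t" (3): a world point X has camera coordinates R X + t. Camera axes: x right, y down, z forward; pixel columns grow to the right and rows downward; lengths in m; the calibration is good to about 2 mm. A picture is of the moment at which its call begins: read the wrist's pose just before it. calibration takes no time and is no camera call; for the wrist camera it gives the pose at the moment of the call.
- order.sign_off(): hands the job in; it is judged then, once.
The state is a dict: "t": time; "joint_positions": joint angles; "dq": joint speeds; "joint_efforts": joint torques, N m; "tcp_pos": TCP position; "ee_rot": TCP orientation; "force": force on the tool from outside, world axes, zero at the start; "ft_torque": the same for the moment, N m; "opening": finger opening in m; "finger_force": force on a finger pad.
Only numpy, scipy, OpenCV 4.12 (cv2) and the standard library are available. Lean on these libraries where they do the work, as an engineer would, in place of code of your own. Each camera call takes 0.05 s, during which the arm holds its last target. There are 200 camera calls.

## Working session

There is one attempt and no reset: what is moved stays moved. The work goes in short steps, Python scripts to look and compute and a shell command to move; the robot and the scene stay as the last step left them, time stands still between calls to the robot, and variables do not carry over. Pictures are saved under pics/ and viewed, at most 14 in all, crops included, and the job is handed in when it is done.

```bash
ls; mkdir -p pics
cat > h.py <<'E'
import numpy as np, cv2
from plant import r, viewer, order
def snap(n,f=None):
    c=viewer.calibration(n); p,d=viewer.snapshot(n)
    if f: cv2.imwrite('pics/'+f,p[:,:,::-1])
    return p,d,c
def world(c,u,v,z):
    K=np.array(c["camera_matrix"]);R=np.array(c["R"]);t=np.array(c["t"])
    x=cv2.undistortPoints(np.array([[[u,v]]],float),K,np.array([c["k1"],0,0,0.]))[0,0]
    return R.T@(np.array([x[0],x[1],1])*z-t)
def cloud(c,d):
    K=np.array(c["camera_matrix"]);R=np.array(c["R"]);t=np.array(c["t"])
    v,u=np.mgrid[:400,:640]
    x=cv2.undistortPoints(np.stack([u,v],-1).reshape(-1,1,2).astype(float),K,np.array([c["k1"],0,0,0.])).reshape(400,640,2)
    P=np.dstack([x,np.ones((400,640))])*d[...,None]
    W=(P-t)@R
    W[d<=0]=np.nan
    return W
E
python3 - <<'E'
from h import *
for n in ["scene","side"]:
    p,d,c=snap(n,n+'0.png'); np.savez(n+'0.npz',p=p,d=d,W=cloud(c,d))
    print(n,-np.array(c["R"]).T@np.array(c["t"]),c["k1"])
s=r.sense();print(s["tcp_pos"],s["ee_rot"],s["opening"],s["t"])
E
```

```text
pics
scene [ 1.33584159 -0.24565697  0.55399879] -0.06345505231269996
side [0.12743975 0.56646306 0.47792347] -0.09785706416032454
[ 6.49475193e-01 -1.56574181e-05  2.37940205e-01] [[-7.86825068e-05  9.99998859e-01 -1.50866478e-03]
 [ 9.99999986e-01  7.84627748e-05 -1.45705342e-04]
 [-1.45586802e-04 -1.50867622e-03 -9.99998851e-01]] 0.08817541331965568 0.1
```

View pics/scene0.png

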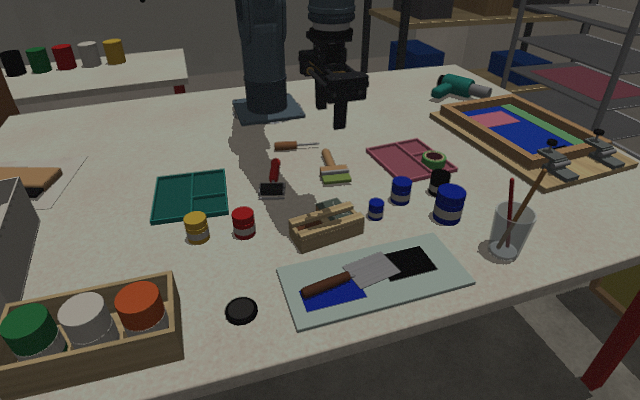

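View pics/side0.png

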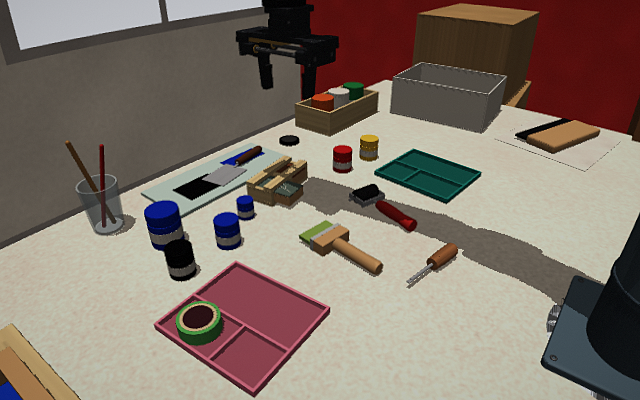

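The scene view shows teal tray (190,195), pink tray (412,160), rack (326,225), squeegee (335,165) and brayer (272,178). The blue candidates are at (376,208), (401,190) and (450,203), and black is at (440,182). The side view agrees. Next I'll build a metric top-down map.

Run:
```python
from h import *
res=0.0013; x0,x1,y0,y1=0.3,1.0,-0.42,0.42
H,Wd=int((x1-x0)/res),int((y1-y0)/res)
Ws=[];Cs=[]
for n in ["scene0","side0"]:
    a=np.load(n+'.npz'); W=a['W'].reshape(-1,3);C=a['p'].reshape(-1,3)
    m=np.isfinite(W[:,0])&(W[:,2]<0.09)&(W[:,2]>-0.02)&(W[:,0]>x0)&(W[:,0]<x1)&(abs(W[:,1])<y1)
    Ws.append(W[m]);Cs.append(C[m])
    t=W[m];t=t[abs(t[:,2])<.006]; print(n,'table z med',np.median(t[:,2]),len(t))
for k,nm in ((0,'scene'),(1,'side')):
    im=np.zeros((H,Wd,3),np.uint8)
    o=np.argsort(Ws[k][:,2])
    i=((x1-Ws[k][o,0])/res).astype(int).clip(0,H-1); j=((y1-Ws[k][o,1])/res).astype(int).clip(0,Wd-1)
    for a in range(3):
      for b in range(3):
        im[(i+a-1).clip(0,H-1),(j+b-1).clip(0,Wd-1)]=Cs[k][o][:,::-1]
    im=cv2.convertScaleAbs(im,alpha=1.5)
    for xx in np.arange(.3,1,.1): cv2.putText(im,f'{xx:.1f}',(0,int((x1-xx)/res)),0,.4,(0,0,255)); cv2.line(im,(0,int((x1-xx)/res)),(Wd,int((x1-xx)/res)),(90,90,90),1)
    for yy in np.arange(-.4,.41,.1): cv2.putText(im,f'{yy:.1f}',(int((y1-yy)/res),10),0,.4,(0,0,255)); cv2.line(im,(int((y1-yy)/res),0),(int((y1-yy)/res),H),(90,90,90),1)
    cv2.imwrite(f'pics/top_{nm}.png',im)
    # clusters above 8mm
    hm=np.zeros((H,Wd),np.uint8); hz=np.zeros((H,Wd))
    q=Ws[k][:,2]>0.016
    ii=((x1-Ws[k][q,0])/res).astype(int).clip(0,H-1); jj=((y1-Ws[k][q,1])/res).astype(int).clip(0,Wd-1)
    hm[ii,jj]=255; np.maximum.at(hz,(ii,jj),Ws[k][q,2])
    hm=cv2.morphologyEx(hm,cv2.MORPH_CLOSE,np.ones((5,5)))
    N,L,S,ce=cv2.connectedComponentsWithStats(hm)
    for n in range(1,N):
        if S[n,4]>150:
            (cx,cy),(w,h),an=cv2.minAreaRect(np.argwhere(L==n)[:,::-1].astype(np.float32))
            mz=hz[L==n]
            print(nm,'x %.3f y %.3f'%(x1-cy*res,y1-cx*res),'size %.0f %.0f an %.0f'%(w*res*1e3,h*res*1e3,an),'ztop %.3f'%np.percentile(mz[mz>0],97))
```

```text
scene0 table z med -0.0006437738388913292 53513
side0 table z med 0.0005309703163508825 60656
scene x 0.860 y -0.374 size 134 90 an 90 ztop 0.071
scene x 0.885 y 0.284 size 73 34 an 47 ztop 0.089
scene x 0.862 y -0.379 size 66 66 an 90 ztop 0.090
scene x 0.855 y 0.318 size 66 27 an 50 ztop 0.090
scene x 0.860 y -0.076 size 21 94 an 80 ztop 0.028
scene x 0.736 y 0.249 size 59 62 an 23 ztop 0.074
scene x 0.708 y -0.024 size 68 147 an 82 ztop 0.046
scene x 0.685 y 0.101 size 34 33 an 21 ztop 0.042
scene x 0.652 y -0.187 size 47 46 an 68 ztop 0.056
scene x 0.644 y 0.181 size 45 47 an 11 ztop 0.056
scene x 0.642 y 0.286 size 47 46 an 48 ztop 0.056
scene x 0.645 y 0.003 size 27 54 an 80 ztop 0.034
scene x 0.639 y -0.283 size 44 45 an 36 ztop 0.056
scene x 0.531 y -0.101 size 63 28 an 17 ztop 0.032
scene x 0.520 y 0.346 size 62 61 an 7 ztop 0.029
scene x 0.462 y 0.075 size 71 160 an 9 ztop 0.026
scene x 0.444 y -0.075 size 24 103 an 17 ztop 0.026
scene x 0.313 y -0.012 size 64 22 an 7 ztop 0.027
side x 0.860 y -0.371 size 135 94 an 89 ztop 0.087
side x 0.850 y 0.307 size 75 38 an 16 ztop 0.089
side x 0.856 y -0.073 size 19 100 an 82 ztop 0.028
side x 0.733 y 0.253 size 62 60 an 37 ztop 0.075
side x 0.689 y -0.025 size 106 149 an 82 ztop 0.046
side x 0.681 y 0.104 size 34 33 an 49 ztop 0.041
side x 0.649 y -0.184 size 46 46 an 35 ztop 0.056
side x 0.640 y 0.289 size 46 47 an 0 ztop 0.057
side x 0.641 y 0.185 size 45 44 an 74 ztop 0.057
side x 0.634 y -0.279 size 46 44 an 53 ztop 0.056
side x 0.471 y -0.088 size 63 163 an 7 ztop 0.032
side x 0.518 y 0.348 size 63 64 an 45 ztop 0.029
side x 0.459 y 0.076 size 72 160 an 7 ztop 0.026
side x 0.314 y 0.009 size 100 23 an -0 ztop 0.027
```

View pics/top_side.png

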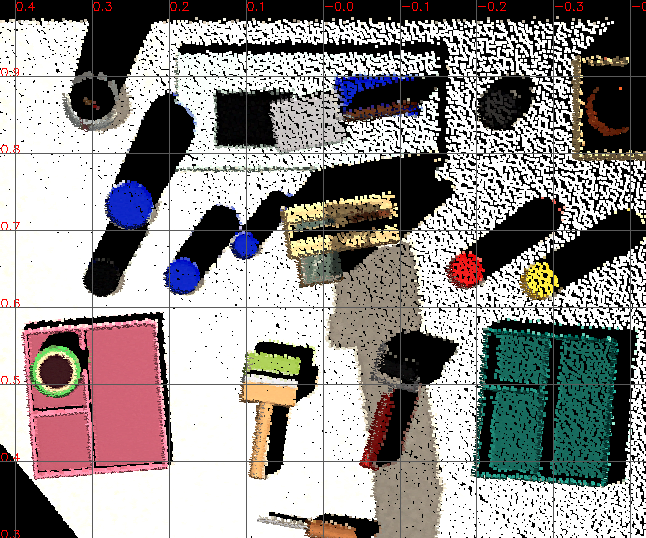

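View pics/top_scene.png

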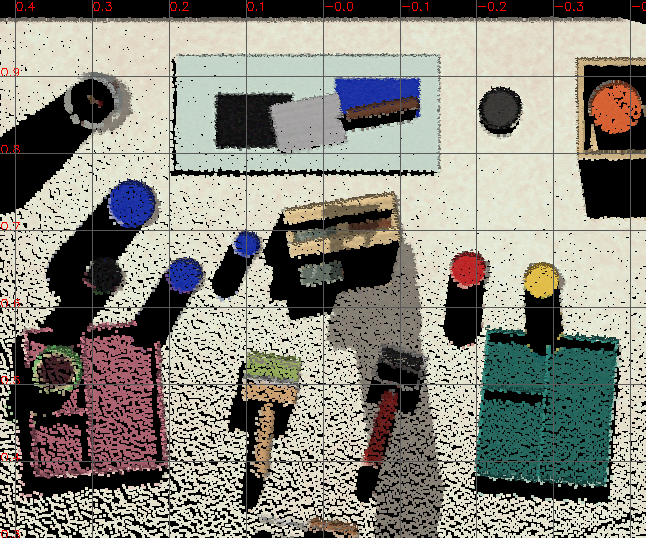

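Medium blue at side (227,230) / scene (401,190) measures 46 mm × 56 mm, so it is the one meant. The small one is 34/42 and the large one 61/75. There is only one black pot, 46/56. I'll confirm blue in a crop and fit the trays, rack, and tools precisely.

Run:
```python
from h import *
def rect(P,lo=0.5):
    q=(P[:,:2]*1000).astype(np.float32)
    # drop sparse outliers
    g=np.zeros((1200,1200),np.uint8); g[q[:,0].astype(int).clip(0,1199),(q[:,1]+600).astype(int).clip(0,1199)]=1
    g=cv2.morphologyEx(g,cv2.MORPH_CLOSE,np.ones((7,7))); N,L,S,_=cv2.connectedComponentsWithStats(g)
    k=1+np.argmax(S[1:,4]); m=L[q[:,0].astype(int).clip(0,1199),(q[:,1]+600).astype(int).clip(0,1199)]==k
    (c,s,a)=cv2.minAreaRect(q[m]); 
    return np.round(c,1),np.round(s,1),round(a,1)
for n in ["scene0","side0"]:
    a=np.load(n+'.npz'); W=a['W'].reshape(-1,3);C=a['p'].reshape(-1,3)
    hsv=cv2.cvtColor(a['p'],cv2.COLOR_RGB2HSV).reshape(-1,3).astype(int)
    ok=np.isfinite(W[:,0])
    W=np.where(ok[:,None],W,9)
    def box(x0,x1,y0,y1,z0,z1): return (W[:,0]>x0)&(W[:,0]<x1)&(W[:,1]>y0)&(W[:,1]<y1)&(W[:,2]>z0)&(W[:,2]<z1)
    h,s,v=hsv.T
    print(n,'teal',rect(W[box(.33,.62,-.42,-.16,0.008,.016)&(h>75)&(h<100)&(s>90)]))
    print(n,'pink',rect(W[box(.33,.62,.16,.42,.008,.016)&((h>165)|(h<8))&(s>60)]))
    print(n,'tape',rect(W[box(.45,.58,.29,.40,.022,.035)]))
    print(n,'racktop',rect(W[box(.6,.8,-.15,.1,.038,.05)]))
    P=W[box(.6,.72,-.06,.07,.025,.0365)]; print(n,'block',rect(P),np.median(P[:,2]))
    P=W[box(.36,.52,-.13,-.03,.016,.035)&((h>168)|(h<8))&(s>110)]; print(n,'br handle',rect(P),P[:,2].max())
    P=W[box(.5,.58,-.16,-.05,.02,.04)]; print(n,'br roller',rect(P),np.percentile(P[:,2],97))
    P=W[box(.36,.56,.02,.13,.008,.035)]; print(n,'sq',rect(P),np.percentile(P[:,2],97))
    P=P[P[:,0]<.47]; print(n,'sq handle',rect(P))
p=cv2.imread('pics/side0.png')[170:290,130:290]; q=cv2.imread('pics/scene0.png')[155:250,350:480]
p=cv2.resize(p,None,fx=3,fy=3); q=cv2.resize(q,None,fx=2.4,fy=2.4)
o=np.zeros((360,800,3),np.uint8); o[:,:480]=p; o[:q.shape[0],480:480+q.shape[1]]=q[:,:320]; cv2.imwrite('pics/blue.png',o)
```

```text
scene0 teal (array([ 497.9, -248.5]), array([ 78.7, 113.7]), 13.6)
scene0 pink (array([484.6, 312. ]), array([161.8,  17.9]), 5.2)
scene0 tape (array([518.8, 346. ]), array([60.8, 61.2]), 86.7)
scene0 racktop (array([730. , -21.2]), array([ 22. , 144.7]), 8.6)
scene0 block (array([696.5,  -7.3]), array([ 17.8, 106.5]), 9.0) 0.0325951224104951
scene0 br handle (array([443.7, -75.5]), array([22.2, 95.9]), 73.4) 0.02670839802792828
scene0 br roller (array([ 531.7, -101.6]), array([60.9, 22.6]), 71.5) 0.0321907582119936
scene0 sq (array([460.7,  74.4]), array([ 70.7, 162. ]), 81.9) 0.026059660543374066
scene0 sq handle (array([424.7,  78.6]), array([22.7, 89.5]), 83.8)
side0 teal (array([ 470.6, -288.8]), array([177.1, 195.2]), 85.8)
side0 pink (array([481.4, 296.7]), array([194.6, 176. ]), 4.4)
side0 tape (array([516.9, 348.4]), array([62.4, 64.1]), 84.2)
side0 racktop (array([685.4, -26.1]), array([ 22.4, 146. ]), 8.9)
side0 block (array([679.5,  -6.5]), array([ 93.9, 106.9]), 7.4) 0.032475137472850094
side0 br handle (array([440.7, -71.8]), array([ 21.8, 100.4]), 73.6) 0.02814206601501969
side0 br roller (array([525.5, -98. ]), array([61.7, 34.8]), 74.0) 0.032543802765459845
side0 sq (array([459.3,  76.1]), array([ 71.4, 162. ]), 82.0) 0.025777173018554176
side0 sq handle (array([424.7,  81.9]), array([22.4, 91.9]), 83.7)
```

View pics/blue.png

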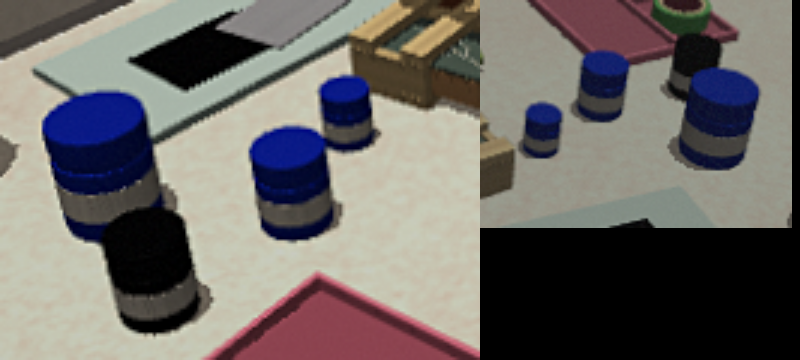

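The crop shows the three blues. The middle one (290,180 in the crop) is the 46 × 55 pot, with the small one at (345,110) and the big one at (100,160). All fits are consistent. I'll move to a hover over the protruding block end.

```bash
cat >> h.py <<'E'
T=dict(teal=(.4719,-.2905,-4.2),pink=(.4820,.2956,4.4),rack=(.7077,-.0237,8.7))
def fr(f,x,y):
    a,b,h=T[f]; h=np.radians(h); return a+x*np.cos(h)-y*np.sin(h), b+x*np.sin(h)+y*np.cos(h)
def plan(x,y,z,head):
    s=r.sense(); p=np.array(s["tcp_pos"]);R=np.array(s["ee_rot"]); cur=np.degrees(np.arctan2(R[1,1],R[0,1]))
    dy=(-(head-cur)+180)%360-180
    h=np.radians(head); ty=np.array([np.cos(h),np.sin(h),0]); tx=np.cross(ty,[0,0,-1]); R2=np.stack([tx,ty,[0,0,-1]],1)
    D=np.array([x,y,z])-p
    print('tcp',p.round(4),'head %.1f'%cur,'open %.4f ff %.1f'%(s["opening"],s["finger_force"] if np.isscalar(s["finger_force"]) else np.max(s["finger_force"])),'t',s["t"])
    print('target',np.round([x,y,z],4),'yaw units %.2f'%(dy/5),'before',(R.T@D/.04).round(2),'after',(R2.T@D/.04).round(2))
E
python3 -m creep '{"offset":[[0,0,0.3],[0,0,0.4],[0,0,0.4],[0,0,0.4],[0,0,0.4],[0,0,0.4],[0,0,0.4],[0,0,0.3]],"yaw":[1,1,1,1,1,1,1,1],"fingers":[1,1,1,1,1,1,1,1]}'
python3 -m creep '{"offset":[[0,0,0],[0,0,0],[0,0,0],[0,0,0],[0,0,0],[0,0,0],[0,0,0],[0.1,0,0]],"yaw":[1,1,1,1,1,1,1,1],"fingers":[1,1,1,1,1,1,1,1]}' 20
python3 - <<'E'
from h import *
plan(*fr('rack',-.051,.036),.10,-81.3)
p,d,c=snap('wrist','w1.png');W=cloud(c,d);np.savez('w1.npz',p=p,W=W)
E
```

```text
t: 1.1
tcp_pos: [0.6493, 0.0001, 0.1175]
ee_rot: [[0.645, 0.764, -0.002], [0.764, -0.645, -0.0], [-0.001, -0.001, -1.0]]
force: [0.0, 1.3, 0.3]
opening: 0.0878
finger_force: 0.0
t: 2.1
tcp_pos: [0.6533, 0.001, 0.1183]
ee_rot: [[0.985, 0.171, -0.001], [0.171, -0.985, -0.0], [-0.001, -0.0, -1.0]]
force: [0.7, 0.2, -0.9]
opening: 0.0878
finger_force: 0.0
tcp [0.6533 0.001  0.1183] head -80.2 open 0.0878 ff 0.0 t 2.1
target [0.6518 0.0042 0.1   ] yaw units 0.23 before [-0.02 -0.08  0.46] after [-0.03 -0.08  0.46]
```

View pics/w1.png

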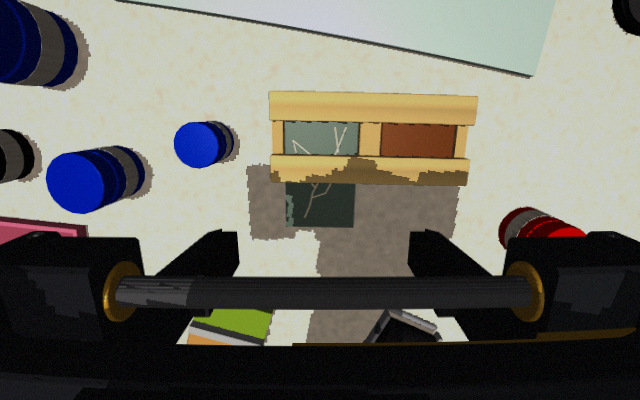

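The wrist view shows the block's protruding end at (286–355, 183–227), with roof slats at rows 107 and 168. Nothing blocks the fingers. I'll measure the block's side edges from this view.

Run:
```python
from h import *
a=np.load('w1.npz');W=a['W']
q=W[188:224,290:350].reshape(-1,3); print('blk z',np.nanmedian(q[:,2]))
P=W[188:232,275:370].reshape(-1,3); P=P[(P[:,2]>.027)&(P[:,2]<.038)]
print('blk',cv2.minAreaRect((P[:,:2]*1000).astype(np.float32)))
P=W[80:200,255:490].reshape(-1,3); P=P[(P[:,2]>.041)&(P[:,2]<.05)]
print('rack',cv2.minAreaRect((P[:,:2]*1000).astype(np.float32)),np.median(P[:,2]))
```

```text
blk z 0.032543828865490856
blk ((647.7850952148438, 2.54583740234375), (33.0374755859375, 54.11190414428711), 8.894913673400879)
rack ((706.9899291992188, -24.61670684814453), (64.3800277709961, 145.0898895263672), 8.795185089111328) 0.044382187767507415
```

```bash
sed -i 's/rack=(.*8.7)/rack=(.7074,-.0241,8.8)/' h.py
python3 -m creep '{"offset":[[-0.03,-0.07,0.1],[0,0,0.4],[0,0,0.5],[0,0,0.5],[0,0,0.5],[0,0,0.3],[0,0,0.15],[0,0,0]],"yaw":[0.25,0,0,0,0,0,0,0],"fingers":[1,1,1,1,1,1,1,1]}' 20
python3 -c "
from h import *
plan(*fr('rack',-.051,.036),.020,-81.2)"
```

```text
t: 3.15
tcp_pos: [0.6523, 0.0035, 0.0206]
ee_rot: [[0.988, 0.152, -0.0], [0.152, -0.988, -0.0], [-0.0, 0.0, -1.0]]
force: [-0.2, 1.2, 0.1]
opening: 0.088
finger_force: 0.0
tcp [0.6523 0.0035 0.0206] head -81.2 open 0.0880 ff 0.0 t 3.15
target [0.6515 0.0037 0.02  ] yaw units -0.01 before [-0.02 -0.01  0.01] after [-0.02 -0.01  0.01]
```

Close, then pull straight back 64 mm.

```bash
python3 -m creep '{"offset":[[0,0,0],[0,0,0],[0,0,0],[0,0,0],[0,0,0],[0,0,0],[0,0,0],[0,0,0]],"yaw":[0,0,0,0,0,0,0,0],"fingers":[0.55,0.55,0.5,0.5,0.5,0.5,0.5,0.5]}' 25
python3 -m creep '{"offset":[[-0.1,0,0],[-0.2,0,0],[-0.25,0,0],[-0.25,0,0],[-0.3,0,0],[-0.3,0,0],[-0.2,0,0],[0,0,0]],"yaw":[0,0,0,0,0,0,0,0],"fingers":[0.5,0.5,0.5,0.5,0.5,0.5,0.5,0.5]}'
python3 -c "
from h import *
plan(*fr('rack',-.115,.036),.020,-81.2)"
```

```text
t: 4.15
tcp_pos: [0.6523, 0.0036, 0.0209]
ee_rot: [[0.988, 0.152, 0.0], [0.152, -0.988, 0.0], [0.0, 0.0, -1.0]]
force: [-0.4, 0.6, 4.0]
opening: 0.0535
finger_force: 25.0
t: 5.15
tcp_pos: [0.5878, -0.0063, 0.0205]
ee_rot: [[0.988, 0.152, -0.001], [0.152, -0.988, -0.0], [-0.001, -0.0, -1.0]]
force: [-0.3, 0.2, -1.3]
opening: 0.0534
finger_force: 25.0
tcp [ 0.5878 -0.0063  0.0205] head -81.3 open 0.0534 ff 25.0 t 5.15
target [ 0.5882 -0.0061  0.02  ] yaw units -0.01 before [ 0.01 -0.    0.01] after [ 0.01 -0.    0.01]
```

```bash
python3 -m creep '{"offset":[[0,0,-0.1],[0,0,-0.2],[0,0,-0.4],[0,0,-0.4],[0,0,-0.4],[0,0,-0.4],[0,0,-0.2],[0,0,0]],"yaw":[0,0,0,0,0,0,0.6,1],"fingers":[0.5,0.5,0.5,0.5,0.5,0.5,0.5,0.5]}'
python3 -c "
from h import *
plan(*fr('teal',-.0614,.044),.08,-94.2)
p,d,c=snap('side','s2.png')
x=np.array([0.588,0,0.09]);R=np.array(c['R']);t=np.array(c['t']);print(R@x+t)"
```

```text
t: 6.15
tcp_pos: [0.5896, -0.0061, 0.1063]
ee_rot: [[1.0, 0.011, 0.002], [0.011, -1.0, 0.0], [0.002, -0.0, -1.0]]
force: [0.5, -0.6, -0.9]
opening: 0.0538
finger_force: 25.0
tcp [ 0.5896 -0.0061  0.1063] head -89.4 open 0.0538 ff 25.0 t 6.15
target [ 0.4139 -0.2421  0.08  ] yaw units 0.96 before [-4.46  5.85  0.65] after [-3.95  6.21  0.66]
[-0.00505731 -0.04876653  0.8252739 ]
```

View pics/s2.png

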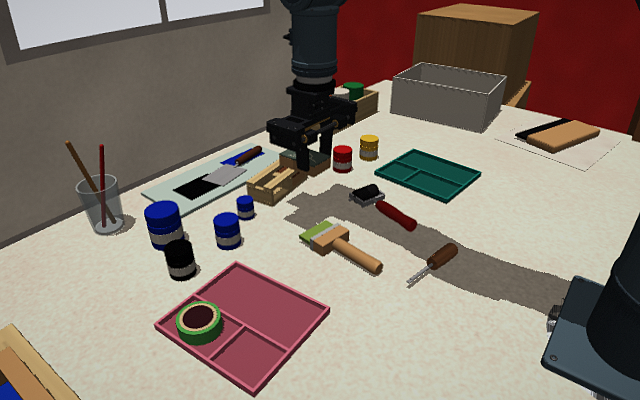

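The view shows the gripper at (310,140) with the block lifted clear in it. The rack and other items are untouched. I'll carry it over the lino bay.

```bash
python3 -m creep '{"offset":[[-0.2,0.2,0],[-0.4,0.6,0],[-0.65,1,0],[-0.65,1,0],[-0.65,1,0],[-0.65,1,0],[-0.55,0.9,0],[-0.2,0.5,0]],"yaw":[0.96,0,0,0,0,0,0,0],"fingers":[0.5,0.5,0.5,0.5,0.5,0.5,0.5,0.5]}'
python3 -c "
from h import *
plan(*fr('teal',-.0614,.044),.016,-94.2)"
```

```text
t: 7.2
tcp_pos: [0.4127, -0.245, 0.1053]
ee_rot: [[0.997, -0.072, -0.0], [-0.072, -0.997, -0.0], [-0.0, 0.0, -1.0]]
force: [1.0, 0.0, -1.5]
opening: 0.0539
finger_force: 25.0
tcp [ 0.4127 -0.245   0.1053] head -94.1 open 0.0539 ff 25.0 t 7.2
target [ 0.4139 -0.2421  0.016 ] yaw units 0.01 before [ 0.03 -0.08  2.23] after [ 0.03 -0.07  2.23]
```

```bash
python3 -m creep '{"offset":[[0.03,-0.07,0.2],[0,0,0.4],[0,0,0.4],[0,0,0.4],[0,0,0.4],[0,0,0.25],[0,0,0.1],[0,0,0.03]],"yaw":[0,0,0,0,0,0,0,0],"fingers":[0.5,0.5,0.5,0.5,0.5,0.5,0.5,0.5]}'
python3 -m creep '{"offset":[[0,0,0.03],[0,0,0.02],[0,0,0.01],[0,0,0],[0,0,0],[0,0,0],[0,0,0],[0,0,0]],"yaw":[0,0,0,0,0,0,0,0],"fingers":[0.5,0.5,0.5,0.5,0.5,0.5,0.5,0.5]}'
```

```text
t: 8.2
tcp_pos: [0.4159, -0.2405, 0.0175]
ee_rot: [[0.997, -0.071, 0.0], [-0.071, -0.997, -0.0], [0.0, 0.0, -1.0]]
force: [0.0, -0.2, -1.5]
opening: 0.054
finger_force: 25.0
t: 9.2
tcp_pos: [0.4162, -0.2405, 0.0159]
ee_rot: [[0.997, -0.071, 0.001], [-0.071, -0.997, -0.0], [0.001, -0.0, -1.0]]
force: [-1.6, 1.0, 7.0]
opening: 0.0536
finger_force: 25.0
```

Touched down (about 8 N). Release and rise, then look.

```bash
python3 -m creep '{"offset":[[0,0,0],[0,0,0],[0,0,0],[0,0,-0.1],[0,0,-0.4],[0,0,-0.8],[0,0,-0.8],[0,0,-0.4]],"yaw":[0,0,0,0,0,0,0,0],"fingers":[0.8,0.85,0.85,0.85,0.85,0.85,1,1]}'
python3 - <<'E'
from h import *
p,d,c=snap('side','s3.png');W=cloud(c,d);P=W.reshape(-1,3)
b=(P[:,0]>.37)&(P[:,0]<.6)&(P[:,1]<-.15)&(P[:,1]>-.4)&(P[:,2]>.02)&(P[:,2]<.045);q=P[b]
print(cv2.minAreaRect((q[:,:2]*1000).astype(np.float32)),np.percentile(q[:,2],[5,50,95]),'want',fr('teal',-.037,.044))
cv2.imwrite('pics/s3c.png',cv2.resize(p[130:230,340:520,::-1],None,fx=3,fy=3))
# brayer pose: average of earlier fits
h=np.radians(-16.4)
br_hand=np.array([.4422,-.0737]) # handle rect centre at local x=-31
g=br_hand+.034*np.array([np.cos(h),np.sin(h)]); print('grip',g)
plan(g[0],g[1],.11,-106.4)
E
```

```text
t: 10.2
tcp_pos: [0.4167, -0.2407, 0.1173]
ee_rot: [[0.997, -0.071, 0.003], [-0.071, -0.998, -0.001], [0.003, 0.001, -1.0]]
force: [-0.3, -0.1, -0.4]
opening: 0.0878
finger_force: 0.0
((440.7723083496094, -241.0849609375), (59.479248046875, 90.104248046875), 86.39629364013672) [0.02179448 0.02767034 0.02906408] want (np.float64(0.43822184501631084), np.float64(-0.24390834970840145))
grip [ 0.47481668 -0.08329961]
tcp [ 0.4172 -0.2411  0.1182] head -94.1 open 0.0880 ff 0.0 t 10.25
target [ 0.4748 -0.0833  0.11  ] yaw units 2.47 before [ 1.16 -4.04  0.21] after [ 0.27 -4.19  0.21]
```

View pics/s3c.png

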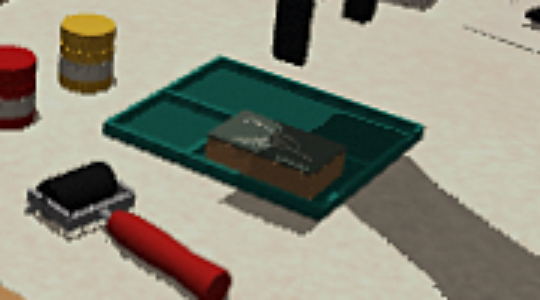

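The crop shows the block at (275,155) lying flat in its bay with the bird face up; the measured top is 28 mm. Brayer next.

```bash
python3 -m creep '{"offset":[[0,0,0],[0,0,0],[0.02,-0.3,0],[0.05,-0.9,0],[0.05,-0.95,0.1],[0.05,-0.95,0.1],[0.05,-0.75,0.1],[0.05,-0.34,0]],"yaw":[1,1,0.47,0,0,0,0,0],"fingers":[1,1,1,1,1,1,1,1]}'
python3 -c "
from h import *
plan(.4748,-.0833,.004,-106.4)"
```

```text
t: 11.25
tcp_pos: [0.473, -0.0807, 0.1025]
ee_rot: [[0.96, -0.28, -0.001], [-0.28, -0.96, 0.0], [-0.001, 0.0, -1.0]]
force: [0.4, 0.2, 0.2]
opening: 0.0881
finger_force: 0.0
tcp [ 0.473  -0.0807  0.1025] head -106.3 open 0.0881 ff 0.0 t 11.25
target [ 0.4748 -0.0833  0.004 ] yaw units 0.03 before [0.07 0.05 2.46] after [0.06 0.05 2.46]
```

```bash
python3 -m creep '{"offset":[[0.07,0.05,0.2],[0,0,0.4],[0,0,0.5],[0,0,0.5],[0,0,0.4],[0,0,0.3],[0,0,0.13],[0,0,0]],"yaw":[0,0,0,0,0,0,0,0],"fingers":[0.8,0.8,0.8,0.8,0.8,0.8,0.8,0.8]}'
python3 -m creep '{"offset":[[0,0,0],[0,0,0],[0,0,0],[0,0,0],[0,0,0],[0,0,0],[0,0,0],[0,0,0]],"yaw":[0,0,0,0,0,0,0,0],"fingers":[0.4,0.3,0.2,0.15,0.15,0.15,0.15,0.15]}' 25
```

```text
t: 12.25
tcp_pos: [0.4752, -0.0853, 0.0058]
ee_rot: [[0.959, -0.283, -0.0], [-0.283, -0.959, -0.0], [-0.0, 0.0, -1.0]]
force: [0.6, -0.3, 0.1]
opening: 0.0706
finger_force: 0.0
t: 13.25
tcp_pos: [0.4752, -0.0852, 0.0059]
ee_rot: [[0.959, -0.282, 0.0], [-0.282, -0.959, -0.0], [0.0, 0.0, -1.0]]
force: [0.6, -0.2, 1.3]
opening: 0.0234
finger_force: 25.0
```

```bash
python3 -m creep '{"offset":[[0,0,-0.1],[0,0,-0.2],[0,0,-0.4],[0,0,-0.4],[0,0,-0.5],[0,0,-0.5],[0,0,-0.3],[0,0,0]],"yaw":[0,0,0,0,0,0,0,0],"fingers":[0.15,0.15,0.15,0.15,0.15,0.15,0.15,0.15]}'
python3 - <<'E'
from h import *
plan(*fr('teal',.003,-.040),.009,-94.2)
p,d,c=snap('side');cv2.imwrite('pics/s4c.png',cv2.resize(p[90:250,290:520,::-1],None,fx=3,fy=3))
E
```

```text
t: 14.25
tcp_pos: [0.4759, -0.0851, 0.1029]
ee_rot: [[0.959, -0.282, 0.002], [-0.282, -0.959, 0.0], [0.002, -0.001, -1.0]]
force: [0.2, -0.8, -2.0]
opening: 0.0233
finger_force: 25.0
tcp [ 0.4759 -0.0851  0.1029] head -106.4 open 0.0233 ff 25.0 t 14.25
target [ 0.472  -0.3306  0.009 ] yaw units -2.44 before [1.63 5.92 2.35] after [0.35 6.13 2.35]
```

View pics/s4c.png

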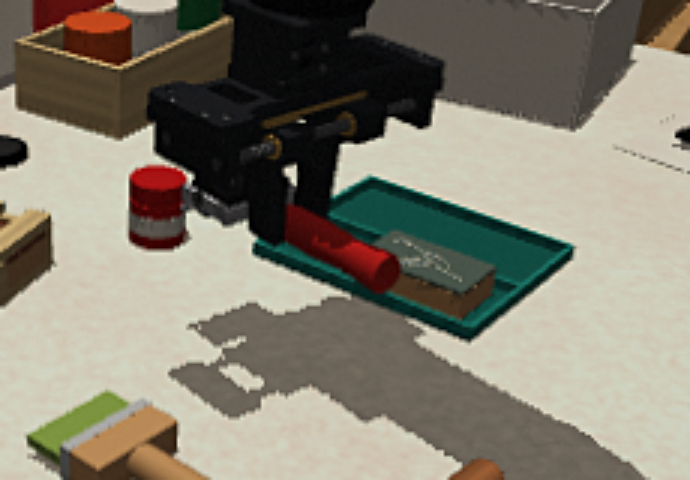

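The crop shows the brayer held level at (340,250), with red and the block undisturbed. I'll carry it to its bay.

```bash
python3 -m creep '{"offset":[[0,0,0],[0,0,0],[0,0.5,0],[0.05,1,0],[0.1,1,0],[0.1,1,0],[0.1,1,0],[0,1,0]],"yaw":[-1,-1,-0.44,0,0,0,0,0],"fingers":[0.15,0.15,0.15,0.15,0.15,0.15,0.15,0.15]}'
python3 -m creep '{"offset":[[0,0.5,0],[0,0.13,0],[0,0,0.2],[0,0,0.4],[0,0,0.4],[0,0,0.4],[0,0,0.3],[0,0,0]],"yaw":[0,0,0,0,0,0,0,0],"fingers":[0.15,0.15,0.15,0.15,0.15,0.15,0.15,0.15]}'
python3 - <<'E'
from h import *
plan(*fr('teal',.003,-.040),.009,-94.2)
E
```

```text
t: 15.3
tcp_pos: [0.4719, -0.3064, 0.1009]
ee_rot: [[0.997, -0.073, -0.001], [-0.073, -0.997, 0.001], [-0.001, -0.001, -1.0]]
force: [0.6, -0.1, -1.6]
opening: 0.0235
finger_force: 25.0
t: 16.3
tcp_pos: [0.4698, -0.3303, 0.0328]
ee_rot: [[0.997, -0.073, -0.002], [-0.073, -0.997, 0.001], [-0.002, -0.001, -1.0]]
force: [-0.3, -0.3, -1.3]
opening: 0.023
finger_force: 25.0
tcp [ 0.4698 -0.3303  0.0328] head -94.2 open 0.0230 ff 25.0 t 16.3
target [ 0.472  -0.3306  0.009 ] yaw units -0.00 before [0.06 0.   0.59] after [0.06 0.   0.59]
```

```bash
python3 -m creep '{"offset":[[0.06,0,0.1],[0,0,0.2],[0,0,0.15],[0,0,0.06],[0,0,0.04],[0,0,0.02],[0,0,0],[0,0,0]],"yaw":[0,0,0,0,0,0,0,0],"fingers":[0.15,0.15,0.15,0.15,0.15,0.15,0.15,0.15]}'
```

```text
t: 17.3
tcp_pos: [0.4729, -0.3309, 0.0112]
ee_rot: [[0.997, -0.073, 0.0], [-0.073, -0.997, -0.0], [0.0, 0.0, -1.0]]
force: [-0.1, 0.0, -2.0]
opening: 0.0236
finger_force: 25.0
```

```bash
python3 -m creep '{"offset":[[0,0,0.02],[0,0,0.02],[0,0,0.01],[0,0,0.01],[0,0,0],[0,0,0],[0,0,0],[0,0,0]],"yaw":[0,0,0,0,0,0,0,0],"fingers":[0.15,0.15,0.15,0.15,0.15,0.15,0.15,0.15]}'
```

```text
t: 18.3
tcp_pos: [0.4728, -0.3309, 0.009]
ee_rot: [[0.997, -0.073, 0.0], [-0.073, -0.997, 0.0], [0.0, -0.0, -1.0]]
force: [-2.3, 0.6, 5.8]
opening: 0.0233
finger_force: 25.0
```

Touched down at the expected height. Release narrowly, then rise.

```bash
python3 -m creep '{"offset":[[0,0,0],[0,0,0],[0,0,0],[0,0,-0.1],[0,0,-0.5],[0,0,-0.9],[0,0,-0.9],[0,0,-0.5]],"yaw":[0,0,0,0,0,0,0,0],"fingers":[0.35,0.42,0.42,0.42,0.42,0.42,0.7,0.9]}'
python3 - <<'E'
from h import *
plan(.641,.2875,.10,-85)
E
```

```text
t: 19.3
tcp_pos: [0.4737, -0.3316, 0.1277]
ee_rot: [[0.997, -0.073, 0.003], [-0.073, -0.997, -0.002], [0.003, 0.001, -1.0]]
force: [0.2, 0.5, -0.1]
opening: 0.0547
finger_force: 0.0
tcp [ 0.4737 -0.3316  0.1277] head -94.2 open 0.0547 ff 0.0 t 19.3
target [0.641  0.2875 0.1   ] yaw units -1.84 before [  3.03 -15.74   0.68] after [  5.52 -15.05   0.69]
```

```bash
python3 -m creep '{"offset":[[0,0,0],[0,0,0],[0.3,-0.6,0],[0.4,-1,0],[0.4,-1,0],[0.4,-1,0],[0.4,-1,0],[0.4,-1,0]],"yaw":[-1,-0.84,0,0,0,0,0,0],"fingers":[1,1,1,1,1,1,1,1]}'
python3 -m creep '{"offset":[[0.4,-1,0],[0.4,-1,0],[0.4,-1,0],[0.4,-1,0],[0.4,-1,0],[0.4,-1,0],[0.4,-1,0],[0.2,-0.8,0]],"yaw":[0,0,0,0,0,0,0,0],"fingers":[1,1,1,1,1,1,1,1]}'
python3 - <<'E'
from h import *
plan(.641,.2875,.10,-85)
p,d,c=snap('side');W=cloud(c,d);P=W.reshape(-1,3)
cv2.imwrite('pics/s5c.png',cv2.resize(p[130:230,340:520,::-1],None,fx=3,fy=3))
b=(P[:,0]>.37)&(P[:,0]<.6)&(P[:,1]<-.28)&(P[:,1]>-.4)&(P[:,2]>.02)&(P[:,2]<.045);q=P[b]
print(cv2.minAreaRect((q[:,:2]*1000).astype(np.float32)),np.percentile(q[:,2],[5,50,97]),'want',fr('teal',0,-.04))
E
```

```text
t: 20.3
tcp_pos: [0.5451, -0.0983, 0.1251]
ee_rot: [[0.996, 0.087, -0.0], [0.087, -0.996, 0.0], [-0.0, -0.0, -1.0]]
force: [1.4, -0.5, -0.0]
opening: 0.0883
finger_force: 0.0
t: 21.3
tcp_pos: [0.6374, 0.2237, 0.1249]
ee_rot: [[0.996, 0.088, 0.0], [0.088, -0.996, 0.0], [0.0, -0.0, -1.0]]
force: [0.1, -0.4, 0.5]
opening: 0.0878
finger_force: 0.0
tcp [0.6374 0.2237 0.1249] head -84.9 open 0.0878 ff 0.0 t 21.3
target [0.641  0.2875 0.1   ] yaw units 0.01 before [ 0.23 -1.58  0.62] after [ 0.23 -1.58  0.62]
((464.0215148925781, -324.54833984375), (65.98094940185547, 154.23486328125), 81.11339569091797) [0.02067198 0.0255625  0.03543109] want (np.float64(0.46897047211489473), np.float64(-0.3303925790889783))
```

View pics/s5c.png

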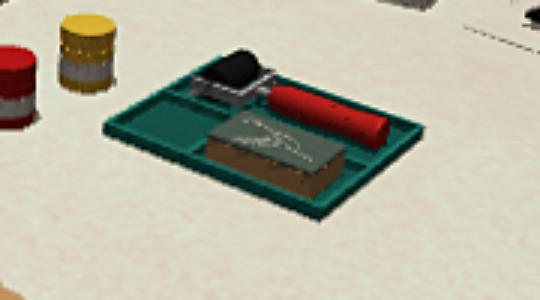

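The brayer lies in its bay at (290,100) and the block is undisturbed. Now the black pot.

```bash
python3 -m creep '{"offset":[[0.1,-0.6,0],[0.1,-0.7,0],[0,-0.28,0],[0,0,0.4],[0,0,0.6],[0,0,0.6],[0,0,0.4],[0,0,0]],"yaw":[0,0,0,0,0,0,0,0],"fingers":[1,1,1,1,1,1,1,1]}'
python3 -c "
from h import *
plan(.641,.2875,.022,-85)"
```

```text
t: 22.35
tcp_pos: [0.6388, 0.2843, 0.0429]
ee_rot: [[0.996, 0.087, -0.003], [0.087, -0.996, -0.002], [-0.003, 0.001, -1.0]]
force: [0.2, -0.2, 0.5]
opening: 0.0881
finger_force: 0.0
tcp [0.6388 0.2843 0.0429] head -85.0 open 0.0881 ff 0.0 t 22.35
target [0.641  0.2875 0.022 ] yaw units -0.01 before [ 0.06 -0.08  0.52] after [ 0.06 -0.08  0.52]
```

```bash
python3 -m creep '{"offset":[[0.05,-0.07,0.15],[0,0,0.2],[0,0,0.15],[0,0,0],[0,0,0],[0,0,0],[0,0,0],[0,0,0]],"yaw":[0,0,0,0,0,0,0,0],"fingers":[1,1,1,0.8,0.6,0.45,0.4,0.4]}' 20
python3 -m creep '{"offset":[[0,0,0],[0,0,0],[0,0,-0.1],[0,0,-0.4],[0,0,-0.8],[0,0,-0.9],[0,0,-0.9],[0,0,-0.3]],"yaw":[0,0,0,0,0,0,0,0],"fingers":[0.4,0.4,0.4,0.4,0.4,0.4,0.4,0.4]}'
python3 -c "
from h import *
plan(*fr('teal',.057,.044),.025,-94.2)"
```

```text
t: 23.35
tcp_pos: [0.6416, 0.2881, 0.0249]
ee_rot: [[0.996, 0.087, 0.0], [0.087, -0.996, -0.0], [0.0, 0.0, -1.0]]
force: [-0.2, -0.3, 1.1]
opening: 0.0454
finger_force: 20.0
t: 24.35
tcp_pos: [0.643, 0.2887, 0.1642]
ee_rot: [[0.996, 0.087, 0.004], [0.087, -0.996, 0.002], [0.005, -0.002, -1.0]]
force: [-0.3, 0.4, -2.0]
opening: 0.0455
finger_force: 20.0
tcp [0.643  0.2887 0.1642] head -85.0 open 0.0455 ff 20.0 t 24.35
target [ 0.532  -0.2508  0.025 ] yaw units 1.84 before [-3.96 13.2   3.44] after [-1.78 13.66  3.48]
```

```bash
python3 -m creep '{"offset":[[0,0,0],[0,0.3,0],[-0.1,0.7,0],[-0.2,1,0],[-0.2,1,0],[-0.2,1,0],[-0.2,1,0],[-0.2,1,0]],"yaw":[1,0.84,0,0,0,0,0,0],"fingers":[0.4,0.4,0.4,0.4,0.4,0.4,0.4,0.4]}'
python3 -m creep '{"offset":[[-0.1,1,0],[-0.1,1,0],[-0.1,1,0],[-0.1,1,0],[-0.1,1,0],[-0.1,1,0],[-0.1,1,0],[-0.1,0.6,0]],"yaw":[0,0,0,0,0,0,0,0],"fingers":[0.4,0.4,0.4,0.4,0.4,0.4,0.4,0.4]}'
python3 -c "
from h import *
plan(*fr('teal',.057,.044),.027,-94.2)"
```

```text
t: 25.35
tcp_pos: [0.5799, 0.0508, 0.1602]
ee_rot: [[0.997, -0.073, -0.001], [-0.073, -0.997, -0.0], [-0.001, 0.0, -1.0]]
force: [-0.3, -0.5, -2.0]
opening: 0.0453
finger_force: 20.0
t: 26.35
tcp_pos: [0.5255, -0.251, 0.1603]
ee_rot: [[0.997, -0.075, -0.001], [-0.075, -0.997, -0.001], [-0.001, 0.001, -1.0]]
force: [0.3, 0.5, -1.4]
opening: 0.0453
finger_force: 20.0
tcp [ 0.5255 -0.251   0.1603] head -94.3 open 0.0453 ff 20.0 t 26.35
target [ 0.532  -0.2508  0.027 ] yaw units -0.03 before [ 0.16 -0.02  3.33] after [ 0.16 -0.02  3.33]
```

```bash
python3 -m creep '{"offset":[[0.15,0,0.2],[0,0,0.6],[0,0,0.7],[0,0,0.7],[0,0,0.5],[0,0,0.3],[0,0,0.1],[0,0,0]],"yaw":[0,0,0,0,0,0,0,0],"fingers":[0.4,0.4,0.4,0.4,0.4,0.4,0.4,0.4]}'
python3 -m creep '{"offset":[[0,0,0.08],[0,0,0.05],[0,0,0.03],[0,0,0.02],[0,0,0.01],[0,0,0],[0,0,0],[0,0,0]],"yaw":[0,0,0,0,0,0,0,0],"fingers":[0.4,0.4,0.4,0.4,0.4,0.4,0.4,0.4]}'
```

```text
t: 27.35
tcp_pos: [0.5331, -0.2493, 0.037]
ee_rot: [[0.997, -0.073, 0.001], [-0.073, -0.997, -0.0], [0.001, 0.0, -1.0]]
force: [0.2, 0.7, -0.5]
opening: 0.0454
finger_force: 20.0
t: 28.35
tcp_pos: [0.5328, -0.2493, 0.0291]
ee_rot: [[0.997, -0.073, 0.0], [-0.073, -0.997, -0.0], [0.0, 0.0, -1.0]]
force: [-0.2, 0.3, -1.7]
opening: 0.0451
finger_force: 20.0
```

```bash
python3 -m creep '{"offset":[[0,0,0.03],[0,0,0.02],[0,0,0.02],[0,0,0.01],[0,0,0.01],[0,0,0],[0,0,0],[0,0,0]],"yaw":[0,0,0,0,0,0,0,0],"fingers":[0.4,0.4,0.4,0.4,0.4,0.4,0.4,0.4]}'
```

```text
t: 29.35
tcp_pos: [0.5329, -0.2493, 0.0277]
ee_rot: [[0.997, -0.073, 0.001], [-0.073, -0.997, 0.001], [0.0, -0.001, -1.0]]
force: [-6.8, 3.7, 22.5]
opening: 0.0457
finger_force: 20.0
```

Contact with the floor. Release and go back up, then on to the squeegee.

```bash
python3 -m creep '{"offset":[[0,0,-0.03],[0,0,0],[0,0,0],[0,0,0],[0,0,-0.3],[0,0,-0.8],[0,0,-0.9],[0,0,-0.8]],"yaw":[0,0,0,0,0,0,0,0],"fingers":[0.55,0.62,0.62,0.62,0.62,0.62,0.7,0.9]}'
python3 - <<'E'
from h import *
h=np.radians(-8);c0=np.array([.460,.0753]); g=c0+.003*np.array([np.cos(h),np.sin(h)])
plan(*g,.10,-98)
p,d,c=snap('side','s6.png');W=cloud(c,d);P=W.reshape(-1,3)
cv2.imwrite('pics/s6c.png',cv2.resize(p[130:230,340:520,::-1],None,fx=3,fy=3))
b=(P[:,0]>.48)&(P[:,0]<.6)&(P[:,1]<-.2)&(P[:,1]>-.3)&(P[:,2]>.045)&(P[:,2]<.07);q=P[b]
print(cv2.minAreaRect((q[:,:2]*1000).astype(np.float32)),np.percentile(q[:,2],[5,50,97]),'want',fr('teal',.057,.044))
E
```

```text
t: 30.35
tcp_pos: [0.5329, -0.2495, 0.1408]
ee_rot: [[0.997, -0.073, 0.001], [-0.073, -0.997, -0.0], [0.001, 0.0, -1.0]]
force: [0.5, -0.3, -0.9]
opening: 0.0692
finger_force: 0.0
tcp [ 0.5329 -0.2495  0.1408] head -94.2 open 0.0692 ff 0.0 t 30.35
target [0.463  0.0749 0.1   ] yaw units 0.76 before [-2.34 -7.96  1.01] after [-2.86 -7.79  1.02]
((529.6024780273438, -245.78489685058594), (46.205955505371094, 44.19758605957031), 37.727821350097656) [0.04629188 0.05706414 0.05921239] want (np.float64(0.5319694058754099), np.float64(-0.2507927402383988))
```

View pics/s6c.png

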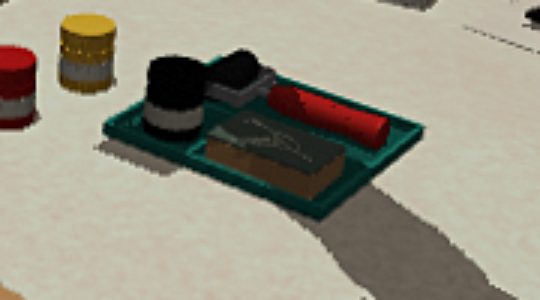

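The teal kit is complete. The pot stands upright at (175,100), with its top at 58 mm. Next is the squeegee.

```bash
python3 -m creep '{"offset":[[0,-0.3,0],[-0.3,-0.9,0],[-0.4,-1,0],[-0.4,-1,0],[-0.4,-1,0.1],[-0.4,-1,0.3],[-0.4,-1,0.3],[-0.4,-1,0.3]],"yaw":[0.76,0,0,0,0,0,0,0],"fingers":[0.9,0.9,0.9,0.9,0.9,0.9,0.8,0.8]}'
python3 -m creep '{"offset":[[-0.1,-0.5,0],[0,0,0],[0,0,0.3],[0,0,0.5],[0,0,0.5],[0,0,0],[0,0,0],[0,0,0]],"yaw":[0,0,0,0,0,0,0,0],"fingers":[0.8,0.8,0.8,0.8,0.8,0.8,0.8,0.8]}'
python3 -c "
from h import *
plan(.463,.0749,.004,-98)"
```

```text
t: 31.4
tcp_pos: [0.4651, 0.0524, 0.099]
ee_rot: [[0.99, -0.139, 0.001], [-0.139, -0.99, 0.0], [0.001, -0.001, -1.0]]
force: [1.0, 0.3, -0.0]
opening: 0.0704
finger_force: 0.0
t: 32.4
tcp_pos: [0.4645, 0.0712, 0.0473]
ee_rot: [[0.99, -0.14, 0.001], [-0.14, -0.99, 0.0], [0.001, -0.0, -1.0]]
force: [-0.1, -0.7, 0.3]
opening: 0.0703
finger_force: 0.0
tcp [0.4645 0.0712 0.0473] head -98.0 open 0.0703 ff 0.0 t 32.4
target [0.463  0.0749 0.004 ] yaw units -0.01 before [-0.05 -0.09  1.08] after [-0.05 -0.09  1.08]
```

```bash
python3 -m creep '{"offset":[[-0.05,-0.09,0.2],[0,0,0.3],[0,0,0.3],[0,0,0.2],[0,0,0.06],[0,0,0],[0,0,0],[0,0,0]],"yaw":[0,0,0,0,0,0,0,0],"fingers":[0.8,0.8,0.8,0.8,0.8,0.8,0.5,0.3]}' 25
python3 -m creep '{"offset":[[0,0,0],[0,0,0],[0,0,0],[0,0,-0.1],[0,0,-0.5],[0,0,-0.8],[0,0,-0.7],[0,0,-0.3]],"yaw":[0,0,0,0,0,0,0,0],"fingers":[0.15,0.15,0.15,0.15,0.15,0.15,0.15,0.15]}'
python3 -c "
from h import *
plan(*fr('pink',.003,-.037),.009,-85.6)"
```

```text
t: 33.4
tcp_pos: [0.4627, 0.0753, 0.0046]
ee_rot: [[0.99, -0.139, 0.001], [-0.139, -0.99, 0.0], [0.001, -0.0, -1.0]]
force: [-0.4, -0.2, 0.2]
opening: 0.0524
finger_force: 0.0
t: 34.4
tcp_pos: [0.4629, 0.0755, 0.1016]
ee_rot: [[0.99, -0.139, 0.002], [-0.139, -0.99, 0.001], [0.002, -0.001, -1.0]]
force: [0.5, 0.2, -2.4]
opening: 0.0236
finger_force: 25.0
tcp [0.4629 0.0755 0.1016] head -98.0 open 0.0236 ff 25.0 t 34.4
target [0.4878 0.2589 0.009 ] yaw units -2.48 before [-0.02 -4.63  2.32] after [ 0.97 -4.52  2.31]
```

Held (23.6 mm, weight felt). Carry to the pink bay.

```bash
python3 -m creep '{"offset":[[0,0,0],[0,0,0],[0.1,-0.4,0],[0.2,-0.9,0],[0.2,-1,0],[0.2,-1,0],[0.2,-0.8,0],[0.07,-0.4,0]],"yaw":[-1,-1,-0.48,0,0,0,0,0],"fingers":[0.15,0.15,0.15,0.15,0.15,0.15,0.15,0.15]}'
python3 -m creep '{"offset":[[0,0,0],[0,0,0.2],[0,0,0.4],[0,0,0.5],[0,0,0.4],[0,0,0.2],[0,0,0],[0,0,0]],"yaw":[0,0,0,0,0,0,0,0],"fingers":[0.15,0.15,0.15,0.15,0.15,0.15,0.15,0.15]}'
python3 -c "
from h import *
plan(*fr('pink',.003,-.037),.008,-85.6)"
```

```text
t: 35.4
tcp_pos: [0.4874, 0.2608, 0.0998]
ee_rot: [[0.997, 0.08, -0.0], [0.08, -0.997, 0.001], [-0.0, -0.001, -1.0]]
force: [-0.1, -0.0, -2.0]
opening: 0.023
finger_force: 25.0
t: 36.4
tcp_pos: [0.4884, 0.2578, 0.0327]
ee_rot: [[0.997, 0.077, 0.001], [0.077, -0.997, 0.0], [0.001, -0.0, -1.0]]
force: [0.1, 0.1, -2.1]
opening: 0.0233
finger_force: 25.0
tcp [0.4884 0.2578 0.0327] head -85.6 open 0.0233 ff 25.0 t 36.4
target [0.4878 0.2589 0.008 ] yaw units -0.00 before [-0.01 -0.03  0.62] after [-0.01 -0.03  0.62]
```

```bash
python3 -m creep '{"offset":[[0,-0.03,0.15],[0,0,0.2],[0,0,0.13],[0,0,0.05],[0,0,0.03],[0,0,0.02],[0,0,0.02],[0,0,0]],"yaw":[0,0,0,0,0,0,0,0],"fingers":[0.15,0.15,0.15,0.15,0.15,0.15,0.15,0.15]}'
```

```text
t: 37.4
tcp_pos: [0.4879, 0.2588, 0.0084]
ee_rot: [[0.997, 0.077, 0.0], [0.077, -0.997, 0.0], [0.0, -0.0, -1.0]]
force: [-0.4, -0.2, -0.9]
opening: 0.0232
finger_force: 25.0
```

```bash
python3 -m creep '{"offset":[[0,0,0.02],[0,0,0.02],[0,0,0.01],[0,0,0],[0,0,0],[0,0,0],[0,0,0],[0,0,0]],"yaw":[0,0,0,0,0,0,0,0],"fingers":[0.15,0.15,0.15,0.15,0.15,0.15,0.15,0.15]}'
```

```text
t: 38.4
tcp_pos: [0.4879, 0.2589, 0.0073]
ee_rot: [[0.997, 0.077, -0.0], [0.077, -0.997, 0.001], [-0.0, -0.001, -1.0]]
force: [-3.2, -0.6, 11.4]
opening: 0.0234
finger_force: 25.0
```

```bash
python3 -m creep '{"offset":[[0,0,0],[0,0,0],[0,0,0],[0,0,-0.1],[0,0,-0.5],[0,0,-0.9],[0,0,-0.9],[0,0,-0.5]],"yaw":[0,0,0,0,0,0,0,0],"fingers":[0.35,0.42,0.42,0.42,0.42,0.42,0.7,0.9]}'
python3 - <<'E'
from h import *
plan(.642,.183,.10,-85.6)
E
```

```text
t: 39.4
tcp_pos: [0.4889, 0.2592, 0.1255]
ee_rot: [[0.997, 0.076, 0.003], [0.076, -0.997, 0.002], [0.003, -0.002, -1.0]]
force: [1.2, -0.7, -0.3]
opening: 0.0547
finger_force: 0.0
tcp [0.4889 0.2592 0.1255] head -85.6 open 0.0547 ff 0.0 t 39.4
target [0.642 0.183 0.1  ] yaw units -0.00 before [3.67 2.19 0.65] after [3.67 2.19 0.64]
```

```bash
python3 -m creep '{"offset":[[0.3,0.2,0],[0.6,0.3,0],[0.8,0.5,0],[0.8,0.5,0],[0.7,0.4,0],[0.4,0.29,0],[0.07,0,0.1],[0,0,0.3]],"yaw":[0,0,0,0,0,0,0,0],"fingers":[1,1,1,1,1,1,1,1]}'
python3 - <<'E'
from h import *
plan(.642,.183,.024,-85.6)
p,d,c=snap('side','s7.png');W=cloud(c,d);P=W.reshape(-1,3)
cv2.imwrite('pics/s7c.png',cv2.resize(p[130:400,130:430,::-1],None,fx=2,fy=2))
b=(P[:,0]>.37)&(P[:,0]<.6)&(P[:,1]<.302)&(P[:,1]>.2)&(P[:,2]>.018)&(P[:,2]<.045);q=P[b]
print(cv2.minAreaRect((q[:,:2]*1000).astype(np.float32)),np.percentile(q[:,2],[5,50,97]),'want',fr('pink',0,-.037))
E
```

```text
t: 40.4
tcp_pos: [0.6408, 0.1831, 0.1056]
ee_rot: [[0.997, 0.077, -0.0], [0.077, -0.997, 0.0], [-0.0, -0.0, -1.0]]
force: [-0.7, -0.1, -0.6]
opening: 0.0882
finger_force: 0.0
tcp [0.6408 0.1831 0.1056] head -85.6 open 0.0882 ff 0.0 t 40.4
target [0.642 0.183 0.024] yaw units 0.00 before [0.03 0.   2.04] after [0.03 0.   2.04]
((484.61785888671875, 260.70159912109375), (161.90374755859375, 72.1988296508789), 2.560614824295044) [0.018841   0.02592259 0.02941496] want (np.float64(0.4848386040406923), np.float64(0.2587090481676039))
```

View pics/s7c.png

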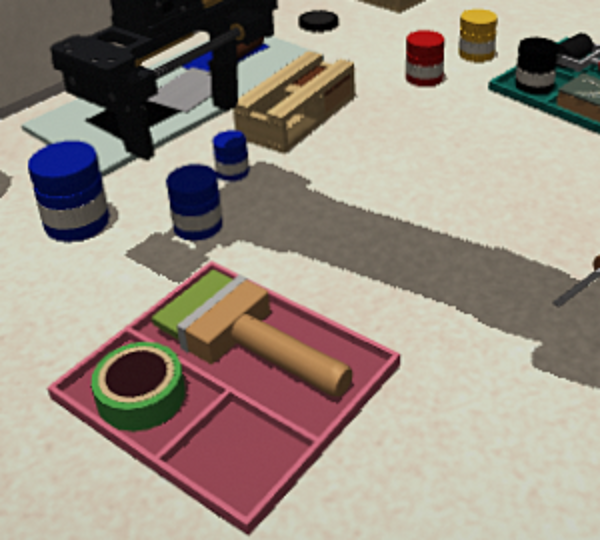

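The squeegee lies in its bay at (265,330). The middle blue pot is at (195,205), directly below the gripper.

```bash
python3 -m creep '{"offset":[[0.03,0,0.3],[0,0,0.4],[0,0,0.5],[0,0,0.4],[0,0,0.3],[0,0,0.12],[0,0,0],[0,0,0]],"yaw":[0,0,0,0,0,0,0,0],"fingers":[1,1,1,1,1,1,1,1]}' 20
python3 -m creep '{"offset":[[0,0,0],[0,0,0],[0,0,0],[0,0,0],[0,0,0],[0,0,0],[0,0,0],[0,0,0]],"yaw":[0,0,0,0,0,0,0,0],"fingers":[0.8,0.6,0.45,0.4,0.4,0.4,0.4,0.4]}'
python3 -m creep '{"offset":[[0,0,-0.1],[0,0,-0.4],[0,0,-0.8],[0,0,-0.9],[0,0,-0.7],[0,0,-0.1],[0,0,0],[0,0,0]],"yaw":[0,0,0,0,0,0,0,0],"fingers":[0.4,0.4,0.4,0.4,0.4,0.4,0.4,0.4]}'
python3 -c "
from h import *
plan(*fr('pink',-.054,.048),.028,-85.6)"
```

```text
t: 41.45
tcp_pos: [0.6427, 0.1829, 0.0262]
ee_rot: [[0.997, 0.077, 0.001], [0.077, -0.997, 0.0], [0.001, -0.0, -1.0]]
force: [0.2, 0.0, 0.7]
opening: 0.0881
finger_force: 0.0
t: 42.45
tcp_pos: [0.6422, 0.1827, 0.0255]
ee_rot: [[0.997, 0.077, -0.0], [0.077, -0.997, -0.0], [-0.0, 0.0, -1.0]]
force: [-0.4, 0.1, 0.6]
opening: 0.045
finger_force: 20.0
t: 43.45
tcp_pos: [0.6412, 0.1827, 0.1441]
ee_rot: [[0.997, 0.077, -0.002], [0.077, -0.997, -0.001], [-0.002, 0.001, -1.0]]
force: [0.9, 0.9, -1.5]
opening: 0.0456
finger_force: 20.0
tcp [0.6412 0.1827 0.1441] head -85.6 open 0.0456 ff 20.0 t 43.45
target [0.4245 0.3393 0.028 ] yaw units 0.00 before [-5.09 -4.32  2.91] after [-5.1  -4.32  2.9 ]
```

```bash
python3 -m creep '{"offset":[[-0.2,-0.2,0],[-0.5,-0.4,0],[-0.8,-0.7,0],[-0.9,-0.8,0],[-0.9,-0.8,0],[-0.8,-0.7,0],[-0.7,-0.52,0],[-0.3,-0.2,0]],"yaw":[0,0,0,0,0,0,0,0],"fingers":[0.4,0.4,0.4,0.4,0.4,0.4,0.4,0.4]}'
python3 -m creep '{"offset":[[0,0,0],[0,0,0.3],[0,0,0.5],[0,0,0.6],[0,0,0.6],[0,0,0.4],[0,0,0.15],[0,0,0]],"yaw":[0,0,0,0,0,0,0,0],"fingers":[0.4,0.4,0.4,0.4,0.4,0.4,0.4,0.4]}'
python3 -c "
from h import *
plan(*fr('pink',-.054,.048),.028,-85.6)"
```

```text
t: 44.45
tcp_pos: [0.4229, 0.341, 0.145]
ee_rot: [[0.997, 0.08, -0.002], [0.08, -0.997, -0.0], [-0.002, -0.0, -1.0]]
force: [0.5, -0.4, -2.1]
opening: 0.045
finger_force: 20.0
t: 45.45
tcp_pos: [0.4259, 0.3392, 0.0434]
ee_rot: [[0.997, 0.076, 0.0], [0.076, -0.997, -0.0], [0.0, 0.0, -1.0]]
force: [-0.5, -0.0, -0.7]
opening: 0.0452
finger_force: 20.0
tcp [0.4259 0.3392 0.0434] head -85.6 open 0.0452 ff 20.0 t 45.45
target [0.4245 0.3393 0.028 ] yaw units -0.01 before [-0.03 -0.01  0.39] after [-0.03 -0.01  0.39]
```

```bash
python3 -m creep '{"offset":[[-0.03,0,0.12],[0,0,0.12],[0,0,0.06],[0,0,0.03],[0,0,0.02],[0,0,0.02],[0,0,0],[0,0,0]],"yaw":[0,0,0,0,0,0,0,0],"fingers":[0.4,0.4,0.4,0.4,0.4,0.4,0.4,0.4]}'
```

```text
t: 46.45
tcp_pos: [0.4243, 0.3394, 0.0288]
ee_rot: [[0.997, 0.077, 0.0], [0.077, -0.997, 0.0], [0.0, -0.0, -1.0]]
force: [-0.0, -1.0, -1.7]
opening: 0.0455
finger_force: 20.0
```

```bash
python3 -m creep '{"offset":[[0,0,0.01],[0,0,0.01],[0,0,0.01],[0,0,0],[0,0,0],[0,0,0],[0,0,0],[0,0,0]],"yaw":[0,0,0,0,0,0,0,0],"fingers":[0.4,0.4,0.4,0.4,0.4,0.4,0.4,0.4]}'
```

```text
t: 47.45
tcp_pos: [0.4244, 0.3394, 0.0284]
ee_rot: [[0.997, 0.077, -0.0], [0.077, -0.997, 0.0], [-0.0, -0.0, -1.0]]
force: [-1.2, -2.4, 10.2]
opening: 0.0451
finger_force: 20.0
```

Contact. Release, rise, and check.

```bash
python3 -m creep '{"offset":[[0,0,0],[0,0,0],[0,0,0],[0,0,0],[0,0,-0.3],[0,0,-0.8],[0,0,-0.9],[0,0,-0.9]],"yaw":[0,0,0,0,0,0,0,0],"fingers":[0.55,0.65,0.65,0.65,0.65,0.65,0.7,0.9]}'
python3 -m creep '{"offset":[[0.3,0.4,-0.3],[0.5,0.9,-0.3],[0.5,1,-0.3],[0.5,1,0],[0.5,1,0],[0.5,1,0],[0.4,0.8,0],[0.2,0.3,0]],"yaw":[0,0,0,0,0,0,0,0],"fingers":[1,1,1,1,1,1,1,1]}'
python3 - <<'E'
from h import *
p,d,c=snap('side','s8.png');W=cloud(c,d);P=W.reshape(-1,3)
b=(P[:,0]>.37)&(P[:,0]<.48)&(P[:,1]<.4)&(P[:,1]>.3)&(P[:,2]>.045)&(P[:,2]<.07);q=P[b]
print(cv2.minAreaRect((q[:,:2]*1000).astype(np.float32)),np.percentile(q[:,2],[5,50,97]))
print(r.sense()["t"])
E
```

```text
t: 48.45
tcp_pos: [0.4244, 0.3393, 0.1454]
ee_rot: [[0.997, 0.076, 0.0], [0.076, -0.997, 0.0], [0.0, -0.0, -1.0]]
force: [0.8, 0.3, -0.4]
opening: 0.0695
finger_force: 0.0
t: 49.45
tcp_pos: [0.5802, 0.0907, 0.1792]
ee_rot: [[0.997, 0.072, -0.0], [0.072, -0.997, -0.002], [-0.0, 0.002, -1.0]]
force: [-0.5, 0.9, 0.0]
opening: 0.0883
finger_force: 0.0
((423.74139404296875, 339.7096252441406), (45.722190856933594, 45.61747360229492), 85.29759979248047) [0.04876136 0.05801974 0.05963254]
49.5
```

View pics/s8.png

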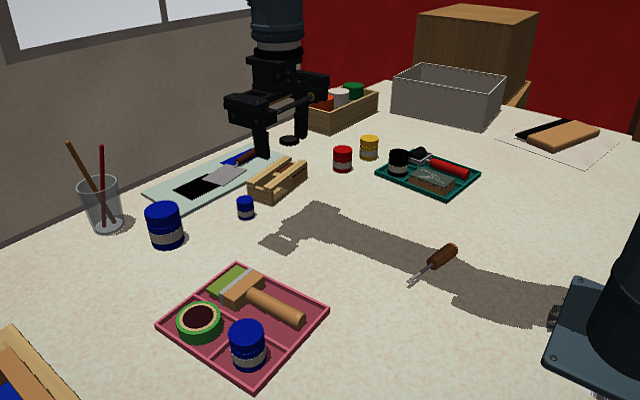

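Both kits are complete. The pink tray holds tape (200,322), squeegee (255,300) and blue (247,345). The teal tray holds block, brayer and black around (428,175). Red and yellow have not been moved.

```bash
python3 -c "
from plant import order
print(order.sign_off())"
```

```text
the job is handed in; nothing more can be done
None
```

Both kits are made up and the job is handed in: the lino block, brayer and black ink are in the teal tray, the squeegee and blue ink are in the pink tray, and the red and yellow inks were left where they stood (49.5 s of the 112 s used).

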